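# Pack the fuller tin of glass weights into the jar carton

### The arm

A 7-joint arm with a two-finger parallel gripper is mounted at the origin on the work surface. World frame = base frame: x ahead of the robot, y to its left, z up, the work surface at z = 0. Lengths are in m, angles in rad, forces in N, time in s.
With the tool pointing down it reaches from about 0.425 to 0.95 m from the base axis. Payload 4.7 kg.
Tool frame: the origin (TCP) lies between the finger pads; the fingertips stand 25 mm ahead of it and the grasp point (between the pads) lies 6 mm ahead of it; x points along the fingers, z is the direction in which the jaws open and shut, and the axes are right-handed (so a half turn about x gives the same grasp; the last joint's range is limited). The gripper opens to 85 mm and grips with 20 to 120 N. Pads are 22 mm wide; open, the fingers measure 114 mm over their backs; the gripper's body (76 mm by 85 mm) begins 54 mm behind the grasp point. The pads swing forward as they close: fully open they stand 13 mm farther back than shut.
Start: joints at [1.172, 0.469, -0.049, 1.532, 0.024, 1.141, -0.082], TCP at [0.244, -0.629, 0.221] pointing down, gripper open.
Joint ranges: [-2.59, 2.59], [-0.33, 1.99], [-1.39, 1.29], [0.1, 2.45], [-1.04, 4.18], [0.21, 1.99], [-2.66, 2.66]. Speed limits (rad/s): [2.57, 2.57, 3.14, 3.14, 3.14, 3.14, 3.14].

### API

Orientations are given as a 3x3 rotation matrix whose columns are the frame's x, y, z axes.
In Python, from rig import * gives the robot as it stands. Calls block until the motion is done:
- movep(position, orientation): joint-space move of the TCP to a pose.
- move_l(position, attitude=None, feed=0.15, until_force=None): straight line of the TCP; attitude=None keeps the orientation; feed is the mean speed in m/s. With until_force (N) it stops when the force on the tool has changed by that much, and returns True; else False.
- move_joints(angles): joint-space move.
- command_gripper(opening, newtons=None): finger opening in m; newtons is the grip in N (None keeps the last); returns when the fingers have stopped.
- sleep(seconds).
- inverse_kinematics(position, orientation): joint angles nearest the present ones, or None.
- sense(): the state.
- camera(name): name is "side" or "top"; returns (picture, depth): 400x640x3 uint8, red, green, blue; 400x640 float32, m along the optical axis (not along the pixel's ray), 0 where there is no reading.
- camera_params(name): a dict with "K" (3x3 intrinsics, pixels), "position" and "rotation" of the camera in the world. Camera axes: x right, y down, z forward; pixel columns grow to the right and rows downward; lengths in m; the calibration is good to about 2 mm. A picture is of the moment at which its call begins. camera_params takes no time and is no camera call.
A pose or a line that the arm cannot do raises Unreachable and nothing moves.
- finish_job(): hands the job in, once; it reports no verdict.
The state is a dict: "time_s": time; "joint_pos": joint angles; "qd": joint speeds; "joint_efforts": joint torques, N m; "position": TCP position; "tcp_rot": TCP orientation; "wrist_force": force on the tool from outside, world axes, zero at the start; "ft_torque": the same for the moment, N m; "finger_gap": finger opening in m.
Only numpy, scipy, OpenCV 4.12 (cv2) and the standard library are available. Lean on these libraries where they do the work, as an engineer would, in place of code of your own. Each camera call takes 0.05 s, during which the arm holds its last target.

### The job

The two closed tins look alike, but one holds more glass weights than the other: lift each in turn to feel which is heavier, standing the lighter one back where it was. Then ease the heavier one down into the empty cell of the jar carton until it stands upright on the bottom; the partition is loose, so feel for the opening gently and do not crush the board or disturb the other things.

Things in the scene. Friction and masses are not known exactly. Their poses are not given: they have to be found in the camera images.
- tin_a: closed square tin, bare metal, 54 x 54 x 115 mm, flat sides, flush slip lid that stays on, no handle. Stands on the bench at first, any yaw. Origin: centre of its underside; z up, x and y square to the sides. A pile of glass weights inside can shift a little. Looks just like the other tin; which is heavier varies. With its weights 0.2 to 0.7 kg; the heavier is at least 1.5 times the lighter.
- tin_b: closed square tin, bare metal, 54 x 54 x 115 mm, flat sides, flush slip lid that stays on, no handle. Stands on the bench at first, any yaw. Origin: centre of its underside; z up, x and y square to the sides. A pile of glass weights inside can shift a little. Looks just like the other tin; which is heavier varies. With its weights 0.2 to 0.7 kg; the heavier is at least 1.5 times the lighter.
- carton: open cardboard jar carton, fixed to the bench; outside 150 x 212 mm (its x by its y), walls 56 mm high, 4 mm thick, floor 4 mm thick. Origin: centre of its underside, on the bench; z up, front row on its -x side. A partition makes 2 rows (along x) of 3 cells (along y); five cells hold small jars, the middle one of the front row is empty. Over 20 N from a tin crushes the board.
- cell_mouth (a point): 54 mm straight above the bench over empty_cell, level with the tops of the partition's 4 mm boards. Cells are 58 x 58 mm inside, 62 mm apart, square to the carton. The partition is loose: it may stand up to 5 mm off centre along the carton's x and also along its y, and slides under about 1 to 2 N of sideways push. Pressed down it gives about 1 mm per 4 N. Its place is not measured: feel for it.
- empty_cell (a point): on the carton's floor, 4 mm above the bench: the middle of the empty cell as it would be with the partition centred. Fixed to the carton, axes as the carton's. The true cell centre is up to 5 mm away along x and up to 5 mm along y. A tin square to the cell has 2 mm to spare on each side. The bottom gives about 1 mm per 8 N.
- bench: the bench top, a plank surface at height 0; origin in the middle of its top. The tins stand on it at the start.
- small_jar1: small closed glass jar with a steel lid, 45 mm across, 58 mm high, standing loose in the carton's cell: front row, right (-y) end. Origin at the centre of its underside. A bystander; it may be nudged a little by the partition.
- small_jar2: small closed glass jar with a steel lid, 45 mm across, 58 mm high, standing loose in the carton's cell: front row, left (+y) end. Origin at the centre of its underside. A bystander; it may be nudged a little by the partition.
- small_jar3: small closed glass jar with a steel lid, 45 mm across, 58 mm high, standing loose in the carton's cell: back row, right end. Origin at the centre of its underside. A bystander; it may be nudged a little by the partition.
- small_jar4: small closed glass jar with a steel lid, 45 mm across, 58 mm high, standing loose in the carton's cell: back row, middle. Origin at the centre of its underside. A bystander; it may be nudged a little by the partition.
- small_jar5: small closed glass jar with a steel lid, 45 mm across, 58 mm high, standing loose in the carton's cell: back row, left end. Origin at the centre of its underside. A bystander; it may be nudged a little by the partition.
- screw_band: steel screw band (a ring) lying on the bench between the tins, 60 mm across, 16 mm high. Origin at the centre of its underside. A bystander.
- tall_jar: closed glass jar with a steel lid, 78 mm across, 135 mm high, standing beyond the tins. Origin at the centre of its underside. A bystander.
- funnel: white plastic canning funnel standing on its spout nearer the robot than the tins, 96 mm across the mouth, 66 mm high. Origin at the centre of its underside. A bystander.
Mind the look-alikes: they are no part of the job. What is shaped like the tin_b but red is not meant.

How it is judged:
By the outcome, as a careful person would: the job done as asked, in the order asked, and still so for the second after the job is handed in, with the robot touching nothing.
It also fails if it takes over 72 s, if anything falls off the work surface, if the arm or the gripper's body presses on something with over 40 N, if the wrist force passes 120 N, or if a joint passes its speed limit or range.

## Working session

There is one attempt and no reset: what is moved stays moved. The work goes in short steps, each a Python script; the robot and the scene stay as the last script left them, time stands still between calls to the robot, and variables do not carry over. Pictures are saved under pics/ and viewed, and the job is handed in when it is done.

```bash
ls; mkdir -p pics
python3 - <<'E'
from rig import *
import cv2,numpy as np
for n in ("top","side"):
    p,d=camera(n); cv2.imwrite(f"pics/{n}0.png",p[:,:,::-1]); np.save(f"pics/{n}0d.npy",d); np.save(f"pics/{n}0p.npy",p)
    c=camera_params(n); print(n,c)
s=sense(); print(s)
E
```

```text
pics
top {'K': array([[444.74245737,   0.        , 321.94961164],
       [  0.        , 444.74245737, 202.37511112],
       [  0.        ,   0.        ,   1.        ]]), 'position': array([ 0.36148828, -0.0041682 ,  1.01108951]), 'rotation': array([[-0.04832746, -0.97716049,  0.20693436],
       [-0.99882542,  0.04800428, -0.00658575],
       [-0.0034984 , -0.20700957, -0.97833266]])}
side {'K': array([[458.1114313 ,   0.        , 314.35389635],
       [  0.        , 458.1114313 , 203.17839318],
       [  0.        ,   0.        ,   1.        ]]), 'position': array([0.17732919, 0.8726539 , 0.62021161]), 'rotation': array([[-0.9254744 , -0.18115273,  0.33268728],
       [-0.37842907,  0.48151495, -0.79052817],
       [-0.01698757, -0.85751212, -0.51418322]])}
{'time_s': 0.1, 'joint_pos': array([ 1.17206792,  0.46938151, -0.04860062,  1.53355114,  0.02409852,
        1.14100975, -0.0822849 ]), 'qd': array([-0.00058148, -0.00080961,  0.00127127, -0.00324074, -0.00054184,
        0.00066854, -0.00019069]), 'joint_efforts': array([ 9.27702167e-04, -5.11513996e+01, -4.70333768e-02, -2.38390857e+01,
        1.07693556e-02,  4.33194087e-03, -6.07927575e-06]), 'position': array([ 0.24380557, -0.62885838,  0.2204623 ]), 'tcp_rot': array([[-6.90617362e-04,  9.32371999e-01,  3.61499625e-01],
       [ 1.62347178e-03,  3.61500280e-01, -9.32370587e-01],
       [-9.99998444e-01, -5.70268745e-05, -1.76333800e-03]]), 'wrist_force': array([-0.57594937, -0.54590777,  0.26431408]), 'ft_torque': array([-0.00765406, -0.02333601,  0.02279749]), 'finger_gap': 0.0854908940031268}
```

View pics/top0.png

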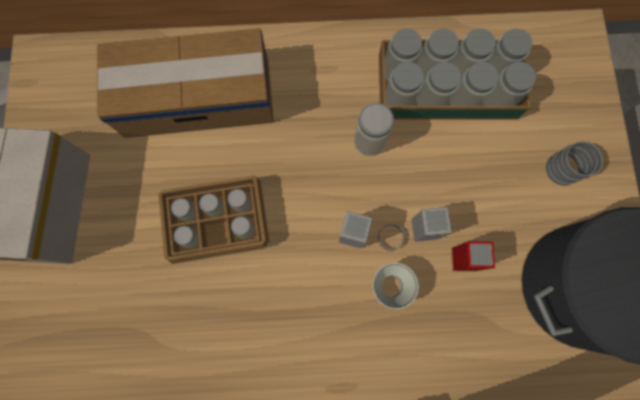

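View pics/side0.png

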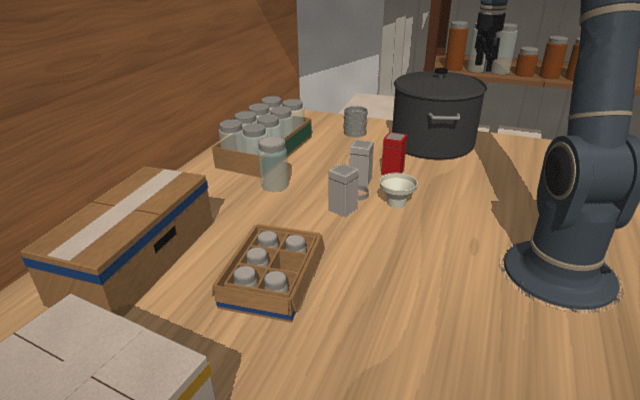

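The top view shows the two tins at about (355,229) and (433,222), with the band between them at (392,236). The funnel is at (396,286), the red decoy at (475,255) and the tall jar at (373,128). The carton is centred at about (213,219), with the empty cell at (214,234). Next I'll measure from depth.

```bash
cat > vis.py <<'E'
import numpy as np,cv2
from rig import *
def cloud(n,p=None,d=None):
    if p is None: p,d=camera(n)
    c=camera_params(n);K=c["K"]
    v,u=np.mgrid[0:400,0:640]
    P=np.stack([(u-K[0,2])/K[0,0]*d,(v-K[1,2])/K[1,1]*d,d],-1)
    W=P@c["rotation"].T+c["position"]; W[d<=0]=np.nan
    return p,W
def proj(n,X):
    c=camera_params(n);q=(np.atleast_2d(X)-c["position"])@c["rotation"]
    q=q@c["K"].T; return q[:,:2]/q[:,2:]
def rect(xy):
    r=cv2.minAreaRect((xy*1000).astype(np.float32)); return r
E
python3 - <<'E'
from vis import *
for n in("top","side"):
    p,W=cloud(n,np.load(f"pics/{n}0p.npy"),np.load(f"pics/{n}0d.npy"))
    # top
    m0=np.nan_to_num(W[...,2],nan=-1)
    print(n,"bench z",np.nanmedian(W[...,2][(W[...,0]>0.3)&(W[...,0]<0.5)&(W[...,1]>-.1)&(W[...,1]<.1)&(abs(m0)<.02)]))
    m=((m0>0.105)&(m0<0.125)&(W[...,0]>0.3)&(W[...,0]<.75)&(abs(W[...,1])<.45)).astype(np.uint8)
    k,l,s,c=cv2.connectedComponentsWithStats(m)
    for i in range(1,k):
        if s[i,4]<40: continue
        q=W[l==i]; r=rect(q[:,:2]); print(n,"tintop?",s[i,4],c[i].round(),np.median(q,0).round(4),[np.round(x,1) for x in r],p[l==i].mean(0).round())
    m=((m0>0.035)&(m0<0.065)&(W[...,0]>0.3)&(W[...,0]<.75)&(abs(W[...,1])<.45)).astype(np.uint8)
    k,l,s,c=cv2.connectedComponentsWithStats(m)
    for i in range(1,k):
        if s[i,4]<60: continue
        q=W[l==i]; r=rect(q[:,:2]); print(n,"50mm",s[i,4],c[i].round(),np.median(q,0).round(4),[np.round(x,1) for x in r])
p=np.load("pics/top0p.npy")
a=cv2.resize(p[160:320,150:310],None,fx=4,fy=4,interpolation=cv2.INTER_CUBIC)[:600,:,::-1]
b=cv2.resize(p[190:320,330:510],None,fx=4,fy=4,interpolation=cv2.INTER_CUBIC)[:,:,::-1]
cv2.imwrite("pics/crop_c.png",a);cv2.imwrite("pics/crop_t.png",b)
E
```

```text
top bench z 0.0010476492912223634
top tintop? 184 [371. 134.] [ 0.6908 -0.1172  0.1122] [array([ 704.1, -123.5]), array([77. , 43.1]), np.float64(67.1)] [110. 106.  93.]
top tintop? 725 [435. 221.] [ 0.5005 -0.2386  0.1163] [array([ 501.4, -239.8]), array([54.2, 54.9]), np.float64(2.9)] [119. 117. 110.]
top tintop? 706 [355. 227.] [ 0.4967 -0.0757  0.1163] [array([497.6, -75.9]), array([54., 54.]), np.float64(71.7)] [122. 119. 112.]
top tintop? 782 [479. 255.] [ 0.4285 -0.3206  0.1162] [array([ 429.2, -322. ]), array([54.8, 54.3]), np.float64(86.7)] [118.  79.  74.]
top tintop? 148 [543. 274.] [ 0.3839 -0.4411  0.1152] [array([ 383.7, -441.6]), array([ 6. , 61.3]), np.float64(79.6)] [37. 37. 36.]
top tintop? 104 [549. 306.] [ 0.322  -0.4429  0.1156] [array([ 323.1, -443.3]), array([45.9,  3.8]), np.float64(13.7)] [32. 32. 32.]
top 50mm 141 [368. 146.] [ 0.6871 -0.1175  0.0496] [array([ 698.2, -121.2]), array([76.2, 31.8]), np.float64(67.0)]
top 50mm 5262 [210. 218.] [0.5437 0.2381 0.0553] [array([541.5, 231.9]), array([162.8, 223.8]), np.float64(6.7)]
top 50mm 109 [420. 230.] [ 0.488
[... 1265 characters left out ...]
2)]
side 50mm 215 [393. 161.] [ 0.4251 -0.2978  0.05  ] [array([ 419.5, -308.4]), array([76. , 41.5]), np.float64(37.6)]
side 50mm 170 [363. 168.] [ 0.4878 -0.2163  0.0531] [array([ 489. , -227.3]), array([70.7, 38.1]), np.float64(46.0)]
side 50mm 270 [274. 174.] [ 0.7017 -0.1004  0.0506] [array([ 707.9, -110.8]), array([75.8, 37.3]), np.float64(32.6)]
side 50mm 663 [398. 185.] [ 0.3786 -0.1772  0.052 ] [array([ 377.5, -154.8]), array([98. , 93.8]), np.float64(83.4)]
side 50mm 304 [343. 197.] [ 0.4872 -0.0549  0.0502] [array([489.5, -59.5]), array([71.6, 40.6]), np.float64(26.4)]
side 50mm 6006 [269. 267.] [0.5398 0.2611 0.0532] [array([541.7, 234.1]), array([164.4, 227.8]), np.float64(6.6)]
```

View pics/crop_c.png

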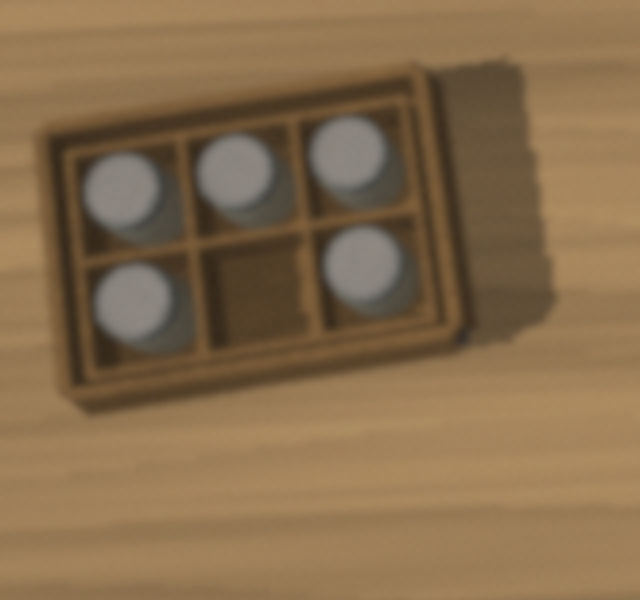

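View pics/crop_t.png

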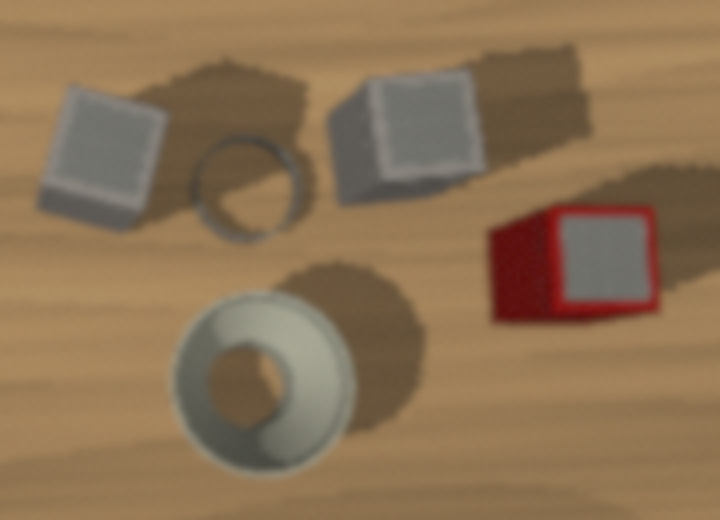

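Run:
```python
from vis import *
yaw=np.deg2rad(6.7); c0=np.array([.5415,.233]); R=np.array([[np.cos(yaw),-np.sin(yaw)],[np.sin(yaw),np.cos(yaw)]])
# picture: col = (120 - y)*2.4 , row=(90-x)*2.4 in mm (carton frame)
S=2.4
for z in (.054,):
  for n in("top","side"):
    p=np.load(f"pics/{n}0p.npy")
    cm=np.array([[90,120],[90,-120],[-90,-120],[-90,120]],float)
    X=np.c_[cm/1000@R.T+c0,np.full(4,z)]
    src=proj(n,X).astype(np.float32); dst=np.array([[(120-y)*S,(90-x)*S] for x,y in cm],np.float32)
    w=cv2.warpPerspective(p,cv2.getPerspectiveTransform(src,dst),(int(240*S),int(180*S)),flags=cv2.INTER_CUBIC)
    w=np.ascontiguousarray(w[:,:,::-1])
    for y in range(-100,101,20): cv2.line(w,(int((120-y)*S),0),(int((120-y)*S),8 if y else 16),(0,0,255),1)
    for x in range(-80,81,20): cv2.line(w,(0,int((90-x)*S)),(8 if x else 16,int((90-x)*S)),(0,0,255),1)
    for sx in(-1,1):
        cv2.rectangle(w,(int((120-106)*S),int((90-75)*S)),(int((120+106)*S),int((90+75)*S)),(0,255,0),1)
    # nominal partition lines
    for y in (-93,-31,31,93): cv2.line(w,(int((120-y)*S),int(28*S)),(int((120-y)*S),int(152*S)),(255,0,0),1)
    for x in (-62,0,62): cv2.line(w,(int(27*S),int((90-x)*S)),(int(213*S),int((90-x)*S)),(255,0,0),1)
    cv2.imwrite(f"pics/rect_{n}.png",w)
```

```text
(no output)
```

View pics/rect_top.png

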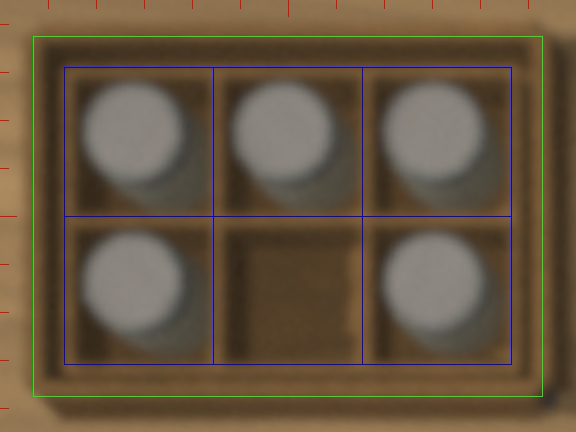

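View pics/rect_side.png

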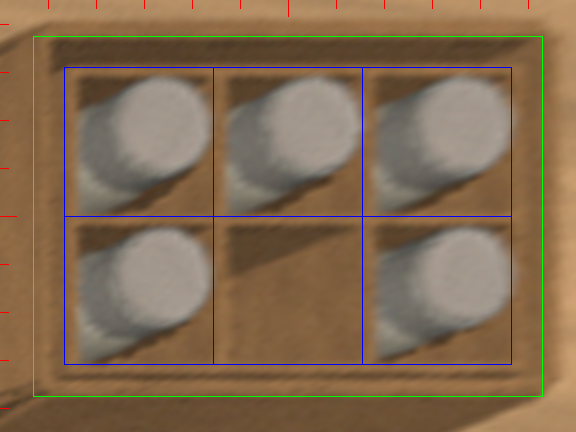

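Run:
```python
from vis import *
yaw=np.deg2rad(6.7); c0=np.array([.5415,.233]); R=np.array([[np.cos(yaw),-np.sin(yaw)],[np.sin(yaw),np.cos(yaw)]])
def rectify(n,z,S=4):
    p=np.load(f"pics/{n}0p.npy"); cm=np.array([[90,120],[90,-120],[-90,-120],[-90,120]],float)
    X=np.c_[cm/1000@R.T+c0,np.full(4,z)]
    src=proj(n,X).astype(np.float32); dst=np.array([[(120-y)*S,(90-x)*S] for x,y in cm],np.float32)
    return cv2.warpPerspective(p,cv2.getPerspectiveTransform(src,dst),(int(240*S),int(180*S)),flags=cv2.INTER_CUBIC).astype(float).mean(2)
S=4
for n in("top","side"):
    w=rectify(n,.054)
    def prof_y(x0,x1,ys): # brightness vs y averaged over x
        return [w[int((90-x1)*S):int((90-x0)*S), int((120-y)*S)].mean().round() for y in ys]
    def prof_x(y0,y1,xs):
        return [w[int((90-x)*S), int((120-y1)*S):int((120-y0)*S)].mean().round() for x in xs]
    for c in(31,-31):
        ys=np.arange(c-10,c+8); print(n,"y",list(zip(ys.tolist(),map(int,prof_y(-55,-15,ys)))))
    for c in(0,-62):
        xs=np.arange(c-9,c+8); print(n,"x",list(zip(xs.tolist(),map(int,prof_x(-25,20,xs)))))
    # yaw: vertical-board location vs x
```

```text
top y [(21, 41), (22, 42), (23, 43), (24, 45), (25, 50), (26, 57), (27, 65), (28, 73), (29, 78), (30, 80), (31, 80), (32, 77), (33, 73), (34, 70), (35, 67), (36, 66), (37, 66), (38, 66)]
top y [(-41, 71), (-40, 62), (-39, 56), (-38, 52), (-37, 54), (-36, 59), (-35, 67), (-34, 75), (-33, 82), (-32, 87), (-31, 90), (-30, 90), (-29, 89), (-28, 87), (-27, 83), (-26, 78), (-25, 73), (-24, 68)]
top x [(-9, 51), (-8, 52), (-7, 54), (-6, 59), (-5, 65), (-4, 71), (-3, 77), (-2, 81), (-1, 82), (0, 80), (1, 77), (2, 73), (3, 71), (4, 69), (5, 69), (6, 70), (7, 71)]
top x [(-71, 86), (-70, 83), (-69, 79), (-68, 76), (-67, 75), (-66, 76), (-65, 79), (-64, 81), (-63, 81), (-62, 79), (-61, 74), (-60, 69), (-59, 65), (-58, 63), (-57, 62), (-56, 61), (-55, 60)]
side y [(21, 88), (22, 89), (23, 92), (24, 95), (25, 99), (26, 102), (27, 104), (28, 105), (29, 104), (30, 102), (31, 102), (32, 104), (33, 109), (34, 114), (35, 120), (36, 124), (37, 127), (38, 129)]
side y [(-41, 113), (-40, 114), (-39, 114), (-38, 114), (-37, 113), (-36, 111), (-35, 108), (-34, 106), (-33, 104), (-32, 101), (-31, 99), (-30, 97), (-29, 96), (-28, 96), (-27, 95), (-26, 95), (-25, 95), (-24, 94)]
side x [(-9, 72), (-8, 69), (-7, 67), (-6, 65), (-5, 68), (-4, 78), (-3, 93), (-2, 105), (-1, 108), (0, 105), (1, 97), (2, 90), (3, 87), (4, 86), (5, 87), (6, 89), (7, 91)]
side x [(-71, 108), (-70, 109), (-69, 103), (-68, 90), (-67, 80), (-66, 81), (-65, 93), (-64, 104), (-63, 108), (-62, 106), (-61, 102), (-60, 98), (-59, 96), (-58, 96), (-57, 96), (-56, 96), (-55, 96)]
```

Both cameras agree on the tins: (0.5015, -0.239) at yaw about 2.6°, and (0.4975, -0.0753) at yaw about -17.6°. Their tops measure about 54 × 54 mm at 0.115 m. The carton is at (0.5415, 0.233) with yaw 6.7°, and the cell mouth looks to be near (0.510, 0.227). Before moving I'll check the pot near the start pose.

```bash
cat >> vis.py <<'E'
def att(deg):
    a=np.deg2rad(deg); c,s=np.cos(a),np.sin(a)
    return np.array([[0,-s,c],[0,c,s],[-1,0,0]],float)
def fz(n=5,dt=.04):
    F=[];T=[]
    for _ in range(n):
        s=sense();F.append(s["wrist_force"]);T.append(s["ft_torque"]);sleep(dt)
    return np.mean(F,0).round(2),np.mean(T,0).round(3),s["time_s"],s["position"].round(4)
E
python3 - <<'E'
from vis import *
p,W=cloud("top",np.load("pics/top0p.npy"),np.load("pics/top0d.npy"))
m=(W[...,1]<-.36)&(W[...,1]>-.8)&(W[...,0]<.6)&(W[...,2]>.03)
q=W[m]; print(q.min(0),q.max(0))
h=q[q[:,2]>.15]; print(h.min(0),h.max(0))
for P,a in (((.5015,-.239,.25),-87.3),((.4975,-.0753,.25),-107.6),((.51,.227,.25),-83.3)):
    print(inverse_kinematics(P,att(a)))
E
```

```text
[ 0.22081148 -0.60785978  0.03001383] [ 0.59990235 -0.39902732  0.22499699]
[ 0.22081148 -0.5965103   0.15000412] [ 0.4973595  -0.39902732  0.22499699]
[ 0.53523665  0.25896535 -0.20279999  1.77632517  0.05755759  1.11204029
 -1.21015963]
[ 0.39119668  0.184423   -0.37086265  1.87983005  0.0749985   1.09077668
 -1.88658474]
[ 0.23650893  0.40289453 -0.95527689  1.740504    0.35315156  1.1826206
 -2.27139554]
```

Run:
```python
from vis import *
p=sense()["position"]
move_l([p[0],p[1],.30],feed=.25); 
movep([.5015,-.239,.22],att(-87.4)); print(sense()["time_s"],sense()["position"])
move_l([.5015,-.239,.13],feed=.25)
r=move_l([.5015,-.239,.098],feed=.12,until_force=6); print(r,fz())
p,d=camera("top"); cv2.imwrite("pics/top1.png",p[:,:,::-1])
p,d=camera("side"); cv2.imwrite("pics/side1.png",p[:,:,::-1])
```

```text
2.3 [ 0.5011566  -0.24034882  0.2199862 ]
False (array([0.07, 0.14, 0.42]), array([-0.02 , -0.008,  0.019]), 3.3917, array([ 0.5024, -0.2394,  0.0993]))
```

Run:
```python
import cv2,numpy as np
a=cv2.imread("pics/top1.png")[170:290,370:530];b=cv2.imread("pics/side1.png")[90:210,290:450]
cv2.imwrite("pics/c1.png",np.hstack([cv2.resize(a,None,fx=2.5,fy=2.5),cv2.resize(b,None,fx=2.5,fy=2.5)]))
```

```text
(no output)
```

View pics/c1.png

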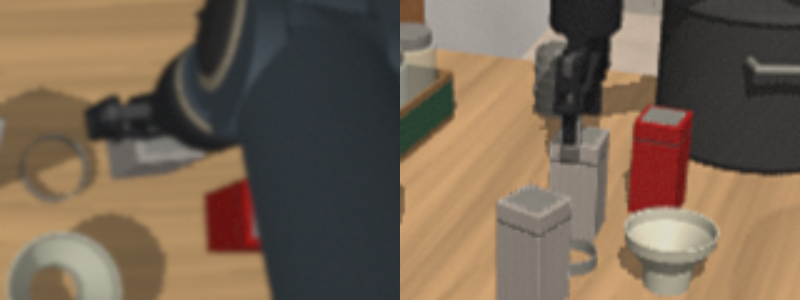

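The side crop shows the open finger centred on the top of the far tin's near face, clear of everything else. I'll grip and weigh it.

Run:
```python
from vis import *
print(fz(5))
command_gripper(0.045,60); s=sense(); print("gap",s["finger_gap"],s["time_s"],s["position"])
print(fz(5))
p=s["position"]
move_l([p[0],p[1],p[2]+.05],feed=.08); sleep(.3)
print(fz(10)); print(sense()["finger_gap"])
pp,d=camera("side"); cv2.imwrite("pics/side2.png",pp[:,:,::-1])
```

```text
(array([ 0.06,  0.08, -0.02]), array([-0.005,  0.004, -0.029]), 3.7, array([ 0.5016, -0.239 ,  0.0982]))
gap 0.05121018459132386 4.1667 [ 0.50184528 -0.23981149  0.09878137]
(array([-0.88, -1.69,  5.42]), array([-0.22 ,  0.289,  0.017]), 4.3333, array([ 0.5019, -0.2398,  0.0988]))
(array([ 0.07, -0.16, -5.85]), array([ 0.007,  0.019, -0.01 ]), 5.8333, array([ 0.5018, -0.2398,  0.1488]))
0.051215713529903846
```

View pics/side2.png

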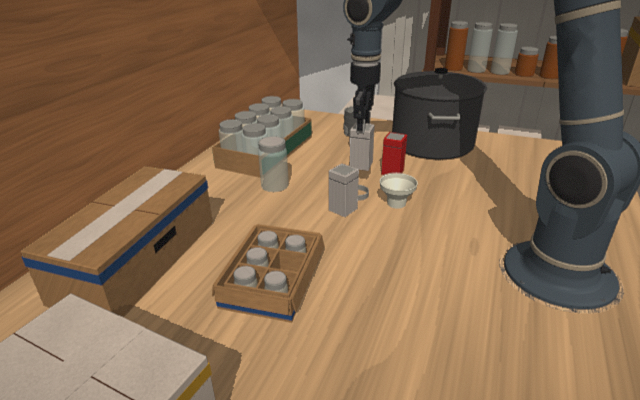

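The far tin weighs 5.85 N (about 0.60 kg) and hangs straight. By the given ratio it should be the heavier one, but the other still has to be lifted. I'll stand this one back, then weigh the near tin.

Run:
```python
from vis import *
s=sense();p=s["position"]
move_l([.5018,-.2398,.104],feed=.1)
r=move_l([.5018,-.2398,.0980],feed=.02,until_force=4); print(r,fz(3))
command_gripper(.085); 
move_l([.5018,-.2398,.20],feed=.25)
A=att(-107.6)
movep([.4975,-.0753,.20],A)
move_l([.4975,-.0753,.13],feed=.25)
r=move_l([.4975,-.0753,.098],feed=.12,until_force=6); print(r,fz(5))
command_gripper(.045,60); s=sense();p=s["position"]; print(s["finger_gap"],s["time_s"],p)
move_l([p[0],p[1],p[2]+.05],feed=.1); sleep(.3)
print(fz(10)); s=sense(); print(s["finger_gap"],s["tcp_rot"])
pp,d=camera("side"); cv2.imwrite("pics/side3.png",pp[:,:,::-1])
```

```text
True (array([ 0.19, -0.99,  6.35]), array([ 0.013, -0.031,  0.024]), 6.95, array([ 0.5024, -0.2403,  0.0988]))
False (array([ 0.32, -0.27, -0.06]), array([ 0.016, -0.025, -0.006]), 9.7083, array([ 0.4985, -0.0754,  0.0992]))
0.051404583087192854 10.175 [ 0.49784741 -0.07566433  0.09892268]
(array([ 0.08,  0.11, -2.31]), array([ 0.009,  0.023, -0.003]), 11.5083, array([ 0.4978, -0.0756,  0.1489]))
0.05094796642175014 [[ 1.11324833e-05  9.53187487e-01 -3.02379916e-01]
 [ 3.91756357e-05 -3.02379917e-01 -9.53187487e-01]
 [-9.99999999e-01 -1.23458170e-06 -4.07079651e-05]]
```

View pics/side3.png

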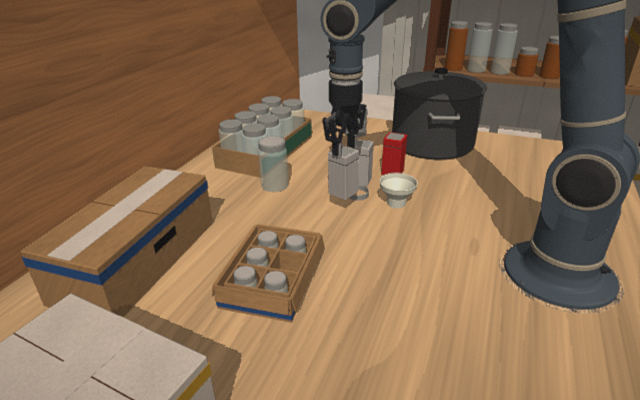

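The near tin weighs 2.31 N, so it is clearly the lighter. I'll stand it back, then re-look at both tins before re-gripping the heavy one.

Run:
```python
from vis import *
move_l([.4978,-.0757,.104],feed=.1)
r=move_l([.4978,-.0757,.0980],feed=.02,until_force=3); print(r,fz(3))
command_gripper(.085)
move_l([.4978,-.0757,.22],feed=.25)
movep([.50,.10,.26],att(-87.4))
for n in("top","side"):
    p,d=camera(n); cv2.imwrite(f"pics/{n}4.png",p[:,:,::-1])
    p,W=cloud(n,p,d); m0=np.nan_to_num(W[...,2],nan=-1)
    m=((m0>0.105)&(m0<0.125)&(W[...,0]>0.3)&(W[...,0]<.6)&(abs(W[...,1])<.35)).astype(np.uint8)
    k,l,s,c=cv2.connectedComponentsWithStats(m)
    for i in range(1,k):
        if s[i,4]<40: continue
        q=W[l==i]; r=rect(q[:,:2]); print(n,s[i,4],c[i].round(),[np.round(x,1) for x in r])
print(sense()["time_s"],sense()["joint_pos"].round(2))
```

```text
True (array([-0.13, -0.6 ,  5.89]), array([ 0.036,  0.04 , -0.001]), 12.6167, array([ 0.4984, -0.0759,  0.0989]))
top 727 [435. 221.] [array([ 502.2, -240.1]), array([54.2, 54.6]), np.float64(2.6)]
top 710 [355. 227.] [array([498.3, -76.3]), array([54. , 54.7]), np.float64(71.6)]
top 784 [479. 255.] [array([ 429.1, -321.6]), array([54.8, 54.4]), np.float64(87.0)]
side 205 [395. 138.] [array([ 430.3, -321.1]), array([58.4, 54.9]), np.float64(87.5)]
side 221 [362. 146.] [array([ 502.2, -240.9]), array([54. , 59.4]), np.float64(1.6)]
side 313 [343. 171.] [array([498.7, -76.3]), array([57.9, 56.8]), np.float64(70.3)]
14.5917 [ 0.09  0.19 -0.42  1.85  0.09  1.12 -1.89]
```

View pics/side4.png

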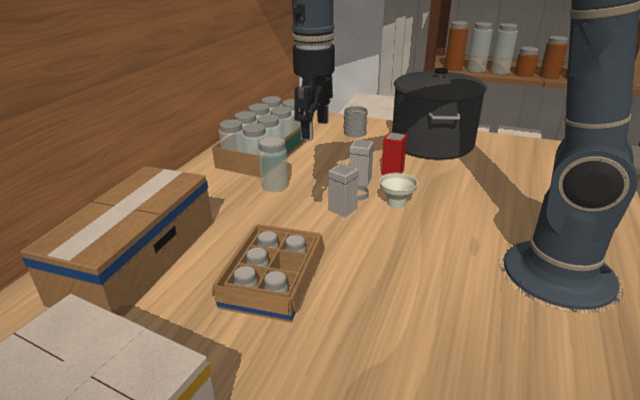

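Both tins are upright and within 1 mm of their first places. Now I'll grip the heavy one and carry it over the carton.

```bash
python3 - <<'E'
from vis import *
A=att(-87.4)
movep([.5022,-.2402,.20],A)
move_l([.5022,-.2402,.13],feed=.25)
r=move_l([.5022,-.2402,.098],feed=.12,until_force=6); print(r)
command_gripper(.045,70); s=sense();p=s["position"]; print(s["finger_gap"],s["time_s"],p)
move_l([p[0],p[1],.27],feed=.2)
move_l([.510,.227,.27],att(-83.3),feed=.25); print(sense()["time_s"])
move_l([.510,.227,.175],feed=.15); sleep(.2)
print(fz(5),sense()["joint_pos"].round(2),sense()["finger_gap"])
for n in("top","side"):
    p,d=camera(n); cv2.imwrite(f"pics/{n}5.png",p[:,:,::-1]);np.save(f"pics/{n}5p.npy",p);np.save(f"pics/{n}5d.npy",d)
E
python3 - <<'E'
import cv2,numpy as np
a=cv2.imread("pics/top5.png")[140:280,140:300];b=cv2.imread("pics/side5.png")[180:320,190:350]
cv2.imwrite("pics/c5.png",np.hstack([cv2.resize(a,None,fx=2.5,fy=2.5),cv2.resize(b,None,fx=2.5,fy=2.5)]))
E
```

```text
False
0.050458816188762745 17.1833 [ 0.50324198 -0.24121007  0.0999514 ]
20.2167
(array([-0.57, -0.2 , -5.97]), array([-0.001,  0.011, -0.009]), 21.3667, array([0.5102, 0.2271, 0.1755])) [-0.11  0.37 -0.49  1.84  0.21  0.98 -2.14] 0.05000811294332287
```

View pics/c5.png

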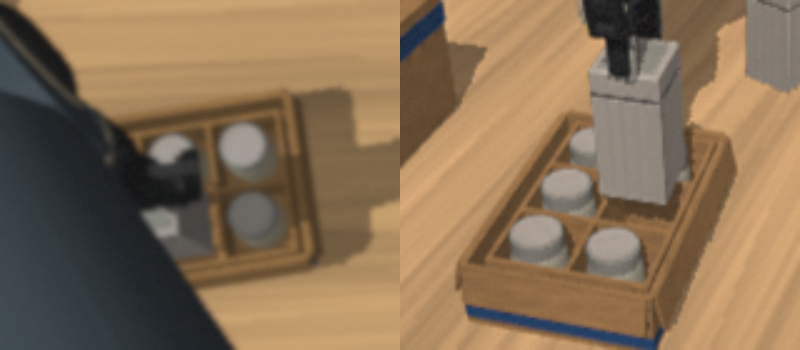

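Run:
```python
from vis import *
p,W=cloud("side",np.load("pics/side5p.npy"),np.load("pics/side5d.npy"))
yaw=np.deg2rad(6.7);R=np.array([[np.cos(yaw),-np.sin(yaw)],[np.sin(yaw),np.cos(yaw)]])
t=np.array([.5102,.2271])
L=W.copy();L[...,:2]=(W[...,:2]-t)@R  # tool-square frame
m=(abs(L[...,0])<.05)&(abs(L[...,1])<.05)&(L[...,2]>.085)&(L[...,2]<.2)
print("bottom rows: count",m.sum(), np.nanmin(L[m][:,2]))
f=m&(L[...,2]>.1)&(L[...,2]<.145)
q=L[f]*1000
print("face y hist",np.percentile(q[:,1],[5,25,50,75,95]).round(1),"x",np.percentile(q[:,0],[0,2,50,98,100]).round(1))
for v in range(int(np.where(f)[0].min()),int(np.where(f)[0].max()),4):
    u=np.where(f[v])[0]
    if len(u): print(v,u.min(),u.max(),(L[v,u.min()]*1000).round(1),(L[v,u.max()]*1000).round(1))
```

```text
bottom rows: count 1949 0.08500085093146947
face y hist [-14.   24.2  25.9  26.8  28.1] x [-28.  -27.5  -9.5  24.3  25.9]
218 302 302 [-26.1 -25.3 143.2] [-26.1 -25.3 143.2]
222 300 302 [-26.4 -11.2 143. ] [-27.2 -20.9 136.9]
226 298 302 [-26.7   2.5 142.8] [-26.3 -22.8 126.3]
230 267 302 [ 25.7  27.8 141.8] [-26.3 -21.7 117.7]
234 268 303 [ 24.   28.8 133.8] [-27.6 -23.2 107.5]
238 268 302 [ 25.4  27.1 123.3] [-27.2 -17.2 101.9]
242 269 300 [ 25.1  24.6 112.3] [-26.8  -5.1 100.7]
246 269 298 [ 25.6  25.  103.2] [-27.4   9.7 101.8]
250 284 296 [ -5.6  28.4 101.9] [-27.4  22.4 101.6]
```

The tin hangs square on the TCP to within about 0.5 mm in the side view, and its bottom is over the empty cell. I'll feel my way down gently.

Run:
```python
from vis import *
x,y=.5102,.2271
move_l([x,y,.162],feed=.08); sleep(.15); print(fz(5))
r=move_l([x,y,.140],feed=.02,until_force=3); print(r,fz(5))
print(sense()["position"],sense()["time_s"])
```

```text
(array([ 0.06,  0.05, -5.87]), array([ 0.004, -0.005, -0.015]), 22.1417, array([0.5104, 0.2272, 0.1622]))
False (array([-0.14,  0.16, -6.02]), array([-0.01 ,  0.007, -0.011]), 23.6, array([0.5103, 0.2272, 0.1402]))
[0.51024954 0.22711172 0.14009585] 23.6417
```

The tin is in: its bottom is about 13 mm below the mouth with no contact force. I'll carry on down to the floor.

```bash
python3 - <<'E'
from vis import *
x,y=.5102,.2271
r=move_l([x,y,.112],feed=.025,until_force=3); print(r,fz(4))
if not r:
    r=move_l([x,y,.098],feed=.01,until_force=4); print(r,fz(6))
for n in("top","side"):
    p,d=camera(n); cv2.imwrite(f"pics/{n}6.png",p[:,:,::-1])
    np.save(f"pics/{n}6p.npy",p);np.save(f"pics/{n}6d.npy",d)
E
python3 - <<'E'
import cv2,numpy as np
a=cv2.imread("pics/top6.png")[140:280,140:300];b=cv2.imread("pics/side6.png")[180:320,190:350]
cv2.imwrite("pics/c6.png",np.hstack([cv2.resize(a,None,fx=2.5,fy=2.5),cv2.resize(b,None,fx=2.5,fy=2.5)]))
E
```

```text
False (array([-0.17,  0.33, -5.94]), array([ 0.002,  0.006, -0.026]), 25.0333, array([0.5103, 0.2272, 0.1122]))
True (array([-0.26, -0.57,  4.38]), array([0.193, 0.004, 0.015]), 26.1583, array([0.5095, 0.2266, 0.1027]))
```

View pics/c6.png

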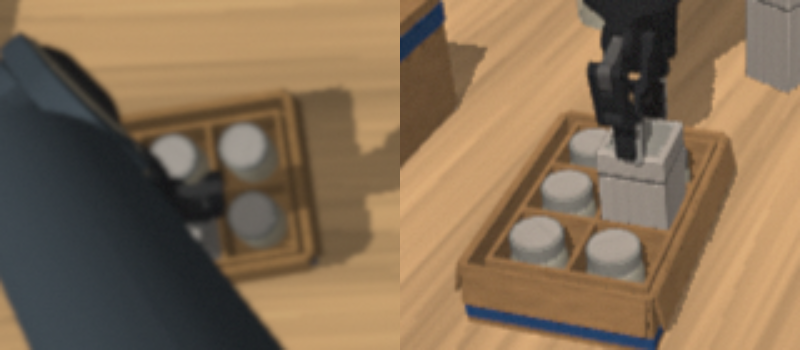

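Contact came at TCP z = 0.1027, so the tin's underside is at about 4 mm, which is the carton floor. I'll ease off, release straight up and check.

```bash
python3 - <<'E'
from vis import *
s=sense();p=s["position"]
move_l([.5102,.2271,.1031],feed=.02); print(fz(4))
command_gripper(.085); print(fz(4))
move_l([.5102,.2271,.25],feed=.15)
movep([.50,.05,.30],att(-87)); print(fz(4))
for n in("top","side"):
    p,d=camera(n); cv2.imwrite(f"pics/{n}7.png",p[:,:,::-1])
    p,W=cloud(n,p,d); m0=np.nan_to_num(W[...,2],nan=-1)
    for lo,hi in((.105,.13),):
        m=((m0>lo)&(m0<hi)&(W[...,0]>0.3)&(W[...,0]<.65)&(abs(W[...,1])<.35)).astype(np.uint8)
        k,l,s,c=cv2.connectedComponentsWithStats(m)
        for i in range(1,k):
            if s[i,4]<40: continue
            q=W[l==i]; r=rect(q[:,:2]); pl=np.linalg.lstsq(np.c_[q[:,:2]-q[:,:2].mean(0),np.ones(len(q))],q[:,2],rcond=None)[0]
            h=q[abs(q[:,2]-np.median(q[:,2]))<.006]; 
            print(n,s[i,4],c[i].round(),np.median(q[:,2]).round(4),[np.round(x,1) for x in r],"tilt",pl[:2].round(3))
E
python3 - <<'E'
import cv2,numpy as np
a=cv2.imread("pics/top7.png")[140:280,140:300];b=cv2.imread("pics/side7.png")[180:320,190:350]
cv2.imwrite("pics/c7.png",np.hstack([cv2.resize(a,None,fx=2.5,fy=2.5),cv2.resize(b,None,fx=2.5,fy=2.5)]))
E
```

```text
(array([-0.91, -0.75,  3.97]), array([-0.036,  0.287,  0.027]), 26.7083, array([0.5099, 0.227 , 0.103 ]))
(array([0.21, 0.02, 0.19]), array([-0.011,  0.018,  0.009]), 27.3167, array([0.5102, 0.2271, 0.1031]))
(array([-0.18,  0.45,  0.1 ]), array([0.035, 0.021, 0.001]), 29.3833, array([0.4998, 0.0524, 0.2993]))
top 708 [355. 227.] 0.1161 [array([498.4, -76.3]), array([53.9, 54.8]), np.float64(71.6)] tilt [0.007 0.   ]
top 740 [207. 228.] 0.1193 [array([510. , 227.2]), array([55.4, 54.9]), np.float64(6.1)] tilt [0.03  0.018]
top 788 [479. 255.] 0.116 [array([ 429.2, -321.1]), array([55.6, 54.5]), np.float64(86.8)] tilt [ 0.015 -0.038]
side 206 [395. 138.] 0.1138 [array([ 430. , -320.4]), array([57.3, 54.7]), np.float64(84.5)] tilt [ 0.01 -0.08]
side 315 [343. 171.] 0.1138 [array([498.9, -75.7]), array([56.3, 56. ]), np.float64(71.3)] tilt [ 0.027 -0.062]
side 625 [286. 237.] 0.1177 [array([509.4, 226.8]), array([54.4, 58.2]), np.float64(7.0)] tilt [ 0.049 -0.084]
```

View pics/c7.png

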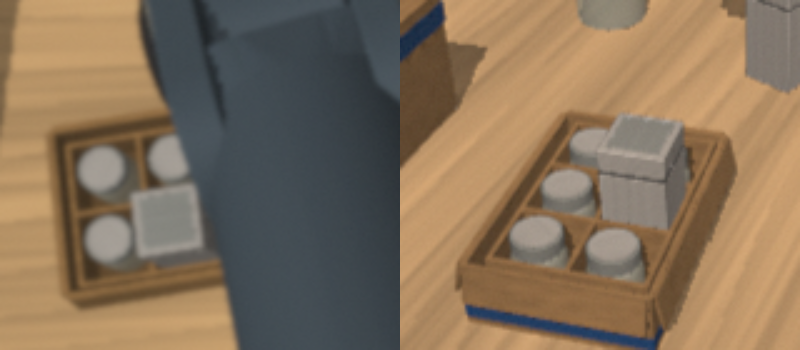

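View pics/side7.png

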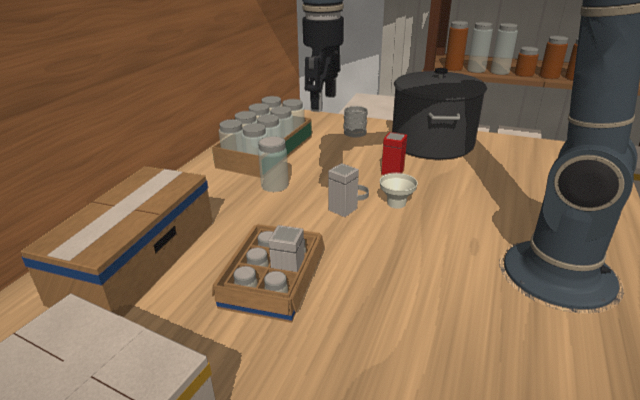

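The heavy tin stands upright in the empty cell, at about (286,245) in the side view. Its top is 3–4 mm higher than the bench tin's, as the 4 mm floor requires. The lighter tin, band, funnel, red tin and jars are all standing, and the robot is clear.

Run:
```python
from rig import *
finish_job(); print(sense()["time_s"])
```

```text
the job is handed in; nothing more can be done
the job is handed in; nothing more can be done
```

The heavier tin now stands upright on the floor of the empty cell. The job was handed in shortly after 29.4 s on the robot's clock, against the 72 s limit.

- **Weighing:** I lifted the far tin first (5.85 N, about 0.60 kg) and stood it back. Then I lifted the near one (2.31 N, about 0.24 kg) and stood that back too. It ended about 1 mm from its first measured place, upright. I can't tell which of the two is labelled tin_a and which tin_b.
- **Placing:** I picked up the far tin again and eased it into the front middle cell. There was no contact at the mouth, so no searching was needed. Floor contact came at the expected 4 mm, with about 10 N of net push against the 20 N crush limit.
- **Last checks:**
    - After release, both cameras put the tin at about (0.510, 0.227), square to the carton.
    - Its top is 3–4 mm higher than the bench tin's, as the 4 mm floor requires.
    - The wrist force was near zero and the gripper was clear of everything.
    - The side picture shows the other things standing as before.
- **Limits of the checks:** In the last pictures the arm hid the carton's right end from the top camera, and the tin partly hid the jars behind it from the side camera. Depth-plane tilt fits were too noisy to use: they gave similar tilts for tins standing on the bench. So I judged the tin upright from its height, its outline and the picture.

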